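# Line up a ring case's hinge for its pin

## Task

Pull the upper drawer of the small wooden chest out to its stop, lift out the ring-case lid that lies in it, and bring the lid's single brass hinge knuckle in between the two knuckles of the clamped case so that the three holes line up well enough to push a pin through. Do not force the parts against each other, leave the loose things on the bench where they are, and finish still gripping the lid, holding it motionless in that position: do not put it down or let go.

Things in the scene. Friction and masses are not known exactly. Their poses are not given: they have to be found in the camera images.
- chest_drawer0 (a joint): How far the chest's upper drawer is pulled out, in m: 0 shut, 0.1256 at its stop. It slides horizontally, stiff by about 1 N, and starts shut or up to 20 mm out.
- chest_drawer0_handle (a point): Middle of the upper drawer's handle: a level round steel bar along y, 11 mm thick, 120 mm long, 35 mm in front of the drawer, 112 mm above the bench; it moves with the drawer. Axes as the chest's: pull towards -x. Two stand-offs 51 mm either side of the middle; between them the space behind the bar is free.
- chest: Fixed wooden chest of two drawers, 190 (x) by 240 (y) by 150 mm high. Origin: centre of its underside; its front looks to its -x. The upper drawer is an open tray, inside 145 (x) by 198 mm (y), inner floor 85 mm above the bench, side walls up to 128 mm and front up to 138 mm above the bench. The lid lies in it.
- lid: Loose wooden lid of a ring case, a shallow open tray lying open side up: 64 (x) by 50 (y) by 20 mm (z), walls 6 mm, about 60 to 130 g. Origin: centre of its underside, z up. Its brass hinge knuckle stands out beyond its +x end. Grip it by its two long sides (50 mm apart along y).
- lid_knuckle (a point): Centre of the hole of the lid's knuckle, 46 mm in x and 20 mm in z from the lid's origin. The knuckle is a brass tube 20 mm long along the lid's y, 16 mm outside diameter, hole 10 mm. Axes as the lid's.
- case: Fixed clamp stand with the lower half of the ring case, open side up. Origin: centre of the underside of its 90 by 90 mm foot. The case, 64 (x) by 50 (y) mm, is centred over it, rim 110 mm above the bench, nothing higher but knuckles (118). Hinge side: -x. Holes lined up, lid level, open side up, its axes along the case's: lid origin at x -92, y 0, z +90 mm from here, in free air.
- case_knuckle (a point): Midpoint of the gap between the case's two knuckles, on their axis; the lid's knuckle centre belongs here. 46 mm to -x, 110 mm up from the case's origin; same axes. Knuckles: brass tubes along y, 16 mm outside, hole 10, each 12 long, 26 mm apart, gap open above, below and to -x. The lid's 20 mm knuckle fits with 3 mm at each end and 3.5 mm to the plate behind.
- pin_block: Bystander: loose wooden block 50 by 30 by 20 mm with two upright 5 mm steel pins, 50 mm high in all. Origin: centre of its underside.
- tin: Bystander: loose round brass dish, 60 mm across, 20 mm high. Origin: centre of its underside.
- driver: Bystander: loose screwdriver with a wooden handle, 150 mm long along its x, lying on the bench. Origin: under its middle.

How it is judged (in metres and radians):
On the way, in this order (a step that is already met when the one before it is completed fails the run):
1. the upper drawer is pulled out to its stop (within 6 mm) (value of joint chest_drawer0 above 0.12 m), for 0.2 s.
2. the lid is in the gripper, lifted clear of the drawer (height (world z) of lid above 0.13 m and contact force between the fingers and lid above 2 N), for 0.2 s.
At the end, for the whole second after the job is handed in: The centre of the lid's knuckle is within 4 mm of the middle of the gap between the case's knuckles and their axes within 0.1 rad (a 5 mm pin passes the 10 mm holes); the lid is gripped by the fingers (over 2 N), pressed on the case with less than 8 N, well above the bench and still (below 20 mm/s) (distance between lid_knuckle and case_knuckle below 0.004 m and angle between the y axis of lid and the y axis of case, either way round below 0.1 rad and contact force between the fingers and lid above 2 N and contact force between lid and case below 8 N and height (world z) of lid above 0.05 m and linear speed of lid below 0.02 m/s); the arm keeps its last pose, push and grip.
It fails at once if a loose bystander (pin block, dish or screwdriver) is moved by more than 30 mm (distance of any of pin_block, tin, driver from where it was at the start of the episode above 0.03 m).
It also fails if it takes over 58 s, if anything falls off the work surface, if the arm or the gripper's body presses on something with over 40 N, if the wrist force passes 120 N, or if a joint passes its speed limit or range.

## Robot

A 6-joint arm with a two-finger parallel gripper is mounted at the origin on the work surface. World frame = base frame: x ahead of the robot, y to its left, z up, the work surface at z = 0. Lengths are in mm, angles in rad, forces in N, time in s.
With the tool pointing down it reaches from about 350 to 975 mm from the base axis. Payload 17.4 kg.
Tool frame: the origin (TCP) lies on the centre line of the jaws, within the pads' length; the fingertips stand 17 mm ahead of it and the grasp point (between the pads) lies 2 mm behind it; x points along the fingers, z is the direction in which the jaws open and shut, and the axes are right-handed (so a half turn about x gives the same grasp; the last joint's range is limited). The gripper opens to 85 mm and grips with 20 to 120 N. Pads are 22 mm wide; open, the fingers measure 114 mm over their backs; the gripper's body (76 mm by 85 mm) begins 54 mm behind the grasp point. The pads swing forward as they close: fully open they stand 13 mm farther back than shut.
Start: joints at [-1.255, 0.116, 1.442, -0, 1.584, -0.038], TCP at [233.855, -633.202, 248.303] pointing down, gripper open.
Joint ranges: [-2.83, 2.83], [-0.83, 2.19], [0.07, 2.5], [-1.14, 4.28], [0.01, 3], [-2.97, 2.97]. Speed limits (rad/s): [1.89, 1.89, 2.22, 3.14, 3.14, 3.14].

## Interface

Orientations are given as a rotation vector (axis times angle).
In Python, from bench import readout, capture, calibration, r gives the robot as it stands. The module is installed in compiled form; this text tells all that it offers.
- The arm moves only by the tool step_arm, never from a script. Its argument "increments" is a list that holds one entry, the list of rows, each a list of 7 numbers: the gripper command: -1 is shut, 1 is fully open, values between are in proportion, then the shift along the tool's x, y, z in mm, then the turn, a rotation vector about the tool's x, y, z in degrees. A call has 1 to 20 rows; each row shifts and turns the commanded pose from where the row before left it, along the tool's axes as they then stand; what a row does not reach is not made up. A row lasts 1/10 s, in which the tool goes at most 50 mm and 8.59 degrees, less where a joint would pass 70% of its speed; a pose out of reach is approached as far as the arm can. A call is refused whole if a number of a shift passes 50 or a number of a turn 8.59, either way. A call with a gripper value outside its range is refused whole. The fingers move at their own pace and stop on an object; "grip_force" is the grip in N (left out, the last holds). Time passes only in rows, so rows that do not move let the fingers close. It gives the time, the measured TCP pose, the force and the opening at its end, in the units of the state.
- readout.state(): the state, without advancing time (a new reading comes with each control period).
- capture(name): name is "scene" or "top" or "wrist"; returns the picture (400x640x3 uint8, blue, green, red); there is no depth.
- calibration(name): a dict with "vertical_fov" (degrees; the focal length in pixels is half the picture's height over the tangent of half this angle, whatever the lens; pixels are square), "cx", "cy" (the principal point, pixels), "rvec" (rotation vector, rad) and "tvec" (3), from world to camera coordinates, as OpenCV has them; the wrist camera has in their place "mount" (4x4, takes a point from camera to tool coordinates, whose origin is the TCP and whose axes are the tool frame's). Camera axes: x right, y down, z forward; pixel columns grow to the right and rows downward; lengths in mm; the calibration is good to about 2 mm. A picture is of the moment at which its call begins: read the wrist's pose just before it. calibration takes no time and is no camera call.
- r.close_job(): hands the job in, once; it reports no verdict.
The state is a dict: "time": time; "joint_positions": joint angles; "joint_velocities": joint speeds; "tau": joint torques, N m; "tcp_pos": TCP position; "orientation": TCP orientation; "ft_force": force on the tool from outside, world axes, zero at the start; "ft_torque": the same for the moment, N m; "grip_width": finger opening in mm.
Only numpy, scipy, OpenCV 4.12 (cv2) and the standard library are available. Lean on these libraries where they do the work, as an engineer would, in place of code of your own. Each camera call takes 0.05 s, during which the arm holds its last target.

## Working session

There is one attempt and no reset: what is moved stays moved. The work goes in short steps, Python scripts to look and compute and a tool call to move; the robot and the scene stay as the last step left them, time stands still between calls to the robot, and variables do not carry over. Pictures are saved under pics/ and viewed, and the job is handed in when it is done.

Besides the shell and the picture viewer there is one more tool, called after "Emit:" as name(argument=value, ...), one argument or row to a line, values as JSON. step_arm: Moves the arm, as the interface text tells. Its arguments: {"type":"object","properties":{"increments":{"type":"array","items":{"type":"array","items":{"type":"array","items":{"type":"number"}}}},"grip_force":{"type":"number"}},"required":["increments"]}

```bash
mkdir -p pics
python3 - <<'E'
from bench import readout, capture, calibration, r
import cv2
s=readout.state(); print(s)
for n in("scene","top","wrist"):
    cv2.imwrite(f"pics/{n}0.png",capture(n)); print(n,calibration(n))
E
```

```text
{'time': 0.0, 'joint_positions': array([-1.25481642e+00,  1.16477790e-01,  1.44229419e+00, -1.77229751e-06,
        1.58397928e+00, -3.77655744e-02]), 'joint_velocities': array([ 1.39724035e-03, -3.39669153e-04,  9.89544473e-04, -5.77352561e-05,
       -6.95115904e-04, -3.19992425e-05]), 'tau': array([-2.45068426e-03, -7.31996298e+01, -6.32507873e+01, -1.21994030e-04,
        6.20394334e-03, -1.98529756e-05]), 'tcp_pos': array([ 233.78747371, -633.03279506,  247.54971865]), 'orientation': array([ 0.94549199,  1.3569888 , -0.94434099]), 'ft_force': array([-0.04379609,  0.18332777, -0.24225105]), 'ft_torque': array([ 0.00772139,  0.02804808, -0.00549646]), 'grip_width': 85.43120794999088}
scene {'vertical_fov': 50.22418379548044, 'cx': 321.1826476554962, 'cy': 206.98051707158288, 'rvec': array([ 1.78717791,  1.65976612, -0.69736641]), 'tvec': array([  16.68044046, -329.60791195, 1541.55371277])}
top {'vertical_fov': 43.505262361453596, 'cx': 314.7895992894058, 'cy': 205.02010006876893, 'rvec': array([ 2.21269368, -2.15889427,  0.03599871]), 'tvec': array([ -70.18322372,  587.55344413, 1377.31178501])}
wrist {'vertical_fov': 68.9723188937116, 'cx': 323.03966398441753, 'cy': 201.14585687055134, 'mount': array([[-1.84735684e-04, -3.26490613e-01,  9.45200426e-01,
        -1.25400697e+02],
       [-8.41754465e-05, -9.45200434e-01, -3.26490632e-01,
         8.43991674e+01],
       [ 9.99999979e-01, -1.39877138e-04,  1.47129755e-04,
         3.04000725e-01],
       [ 0.00000000e+00,  0.00000000e+00,  0.00000000e+00,
         1.00000000e+00]])}
```

View pics/scene0.png

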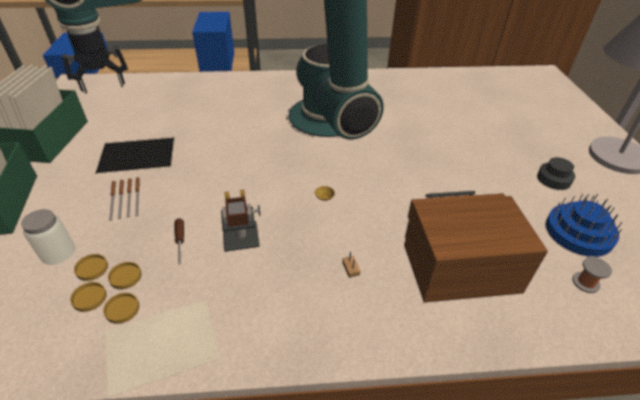

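View pics/top0.png

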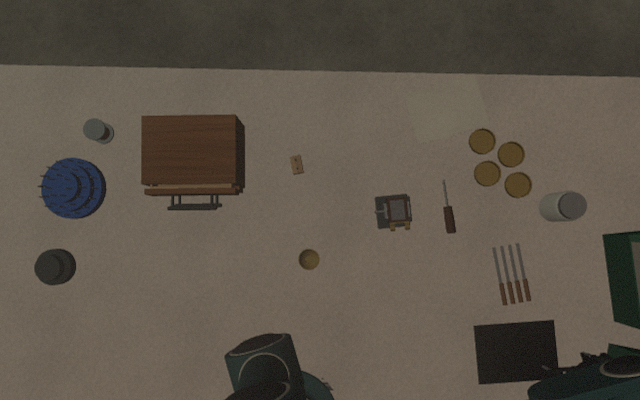

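View pics/wrist0.png

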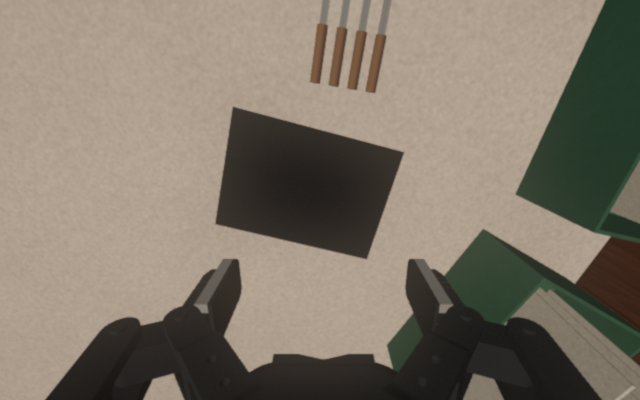

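The top view shows the chest at about (193,150) with its handle bar near (193,207). The case is at (395,211) with its two brass knuckles near (392,226) and (407,226). The tin is at (309,259), the pin block at (297,164) and the driver at (448,207).

```bash
cat > h.py <<'E'
import numpy as np, cv2
from scipy.spatial.transform import Rotation as R
from bench import readout, capture, calibration, r
def K(c):
    f=200/np.tan(np.radians(c["vertical_fov"])/2); return np.array([[f,0,c["cx"]],[0,f,c["cy"]],[0,0,1]])
def cam(n,s=None):
    c=calibration(n)
    if n=="wrist":
        s=s or readout.state(); T=np.eye(4);T[:3,:3]=R.from_rotvec(s["orientation"]).as_matrix();T[:3,3]=s["tcp_pos"]
        M=T@np.array(c["mount"]); return K(c),M[:3,:3],M[:3,3]
    Rw=R.from_rotvec(c["rvec"]).as_matrix(); return K(c),Rw.T,-Rw.T@c["tvec"]
def ray(C,u,v):
    k,Rc,o=C; return o,Rc@np.linalg.solve(k,[u,v,1.])
def onz(C,u,v,z):
    o,d=ray(C,u,v); return o+d*(z-o[2])/d[2]
def proj(C,p):
    k,Rc,o=C; q=k@(Rc.T@(np.asarray(p,float)-o)); return q[:2]/q[2]
E
python3 - <<'E'
from h import *
im=cv2.imread("pics/top0.png")
a=np.clip(cv2.resize(im[105:225,130:260],None,fx=6,fy=4.9,interpolation=cv2.INTER_CUBIC).astype(float)*2,0,255)
cv2.imwrite("pics/t_chest.png",cv2.resize(np.clip(im[175:220,130:260].astype(float)*2.2,0,255).astype(np.uint8),None,fx=6,fy=6,interpolation=cv2.INTER_CUBIC))
cv2.imwrite("pics/t_case.png",cv2.resize(np.clip(im[180:245,360:470].astype(float)*2.2,0,255).astype(np.uint8),None,fx=7,fy=7,interpolation=cv2.INTER_CUBIC))
im=cv2.imread("pics/scene0.png")
cv2.imwrite("pics/s_case.png",cv2.resize(im[175:255,200:290],None,fx=7,fy=7,interpolation=cv2.INTER_CUBIC))
C=cam("top")
print(C[2],cam("scene")[2])
for n,u,v,z in[("h",168.,207,112),("h",222,207,112),("k",392,226,110),("k",407,226,110),("tin",309,259,20),("pin",297,164,20),("chest",142,116,150),("c",238,116,150),("drv",445,180,5),("drv2",450,232,10)]:print(n,onz(C,u,v,z).round())
E
```

```text
[ 517.36619692  -82.8412097  1404.49351725] [1341.69781808 -142.77763861  815.33365744]
h [570. 323. 112.]
h [573. 183. 112.]
k [ 535. -258.  110.]
k [ 536. -296.  110.]
tin [440. -44.  20.]
pin [702.  -3.  20.]
chest [798. 387. 150.]
c [804. 142. 150.]
drv [ 668. -417.    5.]
drv2 [ 524. -431.   10.]
```

View pics/t_chest.png

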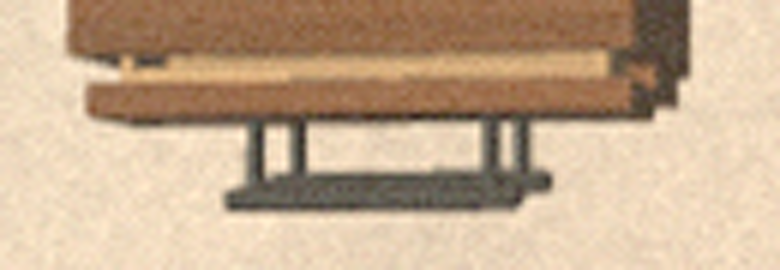

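View pics/t_case.png

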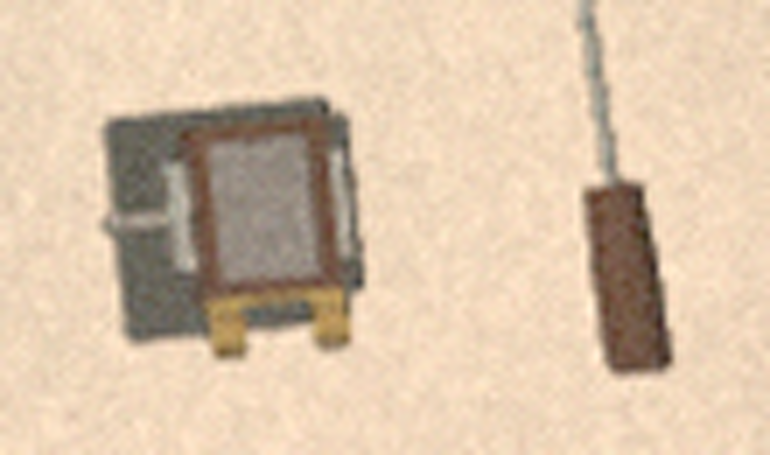

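View pics/s_case.png

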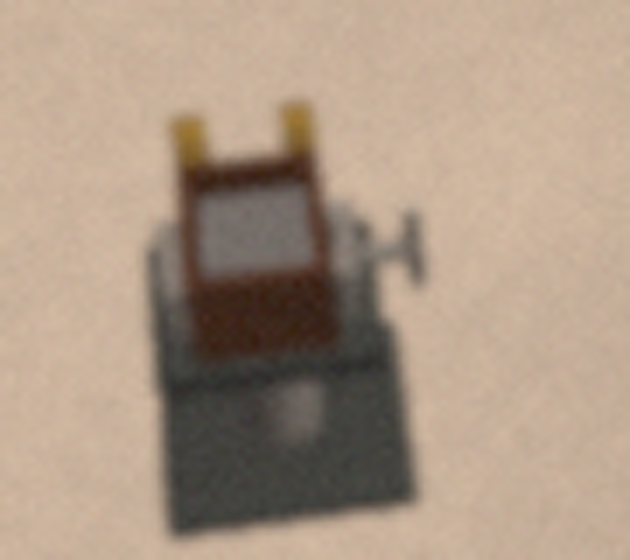

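```bash
cat >> h.py <<'E'
def goal(yawz, pos, s=None):
    """tool down, tool z at world yaw (deg). Print shift in present tool axes and turn about tool x (deg)."""
    s=s or readout.state(); Rt=R.from_rotvec(s["orientation"]).as_matrix()
    y=np.radians(yawz); z=np.array([np.cos(y),np.sin(y),0]); x=np.array([0,0,-1.]); G=np.c_[x,np.cross(z,x),z]
    rv=np.degrees(R.from_matrix(Rt.T@G).as_rotvec())
    print("shift tool",(Rt.T@(np.asarray(pos)-s["tcp_pos"])).round(1),"shift in goal axes",(G.T@(np.asarray(pos)-s["tcp_pos"])).round(1),"turn",rv.round(2))
E
python3 - <<'E'
from h import *
s=readout.state();print(R.from_rotvec(s["orientation"]).as_matrix().round(3))
for y in(1.3,181.3): goal(y,[572,255,300])
C=cam("top")
for u,v in((167.5,208.2),(217,207.8)):print(onz(C,u,v,112))
E
```

```text
[[-0.     0.938  0.346]
 [ 0.001  0.346 -0.938]
 [-1.     0.    -0.001]]
shift tool [ -51.6  624.9 -716. ] shift in goal axes [-52.2 880.2 358.3] turn [-7.103e+01 -4.000e-02 -3.000e-02]
shift tool [ -51.6  624.9 -716. ] shift in goal axes [ -52.2 -880.2 -358.3] turn [ 1.0897e+02 -3.0000e-02  4.0000e-02]
[566.5872001  324.44528654 112.        ]
[570.75150436 195.55754781 112.        ]
```

Emit:
step_arm(
  increments=[
    [[1, -3, 31, -36, 0, 0, 0], [1, -3, 31, -36, 0, 0, 0], [1, -3, 31, -36, 0, 0, 0], [1, -3, 31, -36, 0, 0, 0], [1, -3, 31, -36, 0, 0, 0], [1, -3, 31, -36, 0, 0, 0], [1, -3, 31, -36, 0, 0, 0], [1, -3, 31, -36, 0, 0, 0], [1, -3, 31, -36, 0, 0, 0], [1, -3, 31, -36, 0, 0, 0], [1, -3, 31, -36, 0, 0, 0], [1, -3, 31, -36, 0, 0, 0], [1, -3, 31, -36, 0, 0, 0], [1, -3, 31, -36, 0, 0, 0], [1, -3, 31, -36, 0, 0, 0], [1, -3, 31, -36, 0, 0, 0], [1, -3, 31, -36, 0, 0, 0], [1, 0, 31, -36, 0, 0, 0], [1, 0, 31, -36, 0, 0, 0], [1, 0, 31, -36, 0, 0, 0]],
  ],
)

```text
time: 2.15
tcp_pos: [566.2, 259.1, 299.1]
orientation: [0.944, 1.356, -0.945]
ft_force: [1.0, -0.8, 0.4]
grip_width: 85.2
```

Emit:
step_arm(
  increments=[
    [[-0.3, 0, 0, 0, -8, 0, 0], [-0.3, 0, 0, 0, -8, 0, 0], [-0.3, 0, 0, 0, -8, 0, 0], [-0.3, 0, 0, 0, -8, 0, 0], [-0.3, 0, 0, 0, -8, 0, 0], [-0.3, 0, 0, 0, -8, 0, 0], [-0.3, 0, 0, 0, -8, 0, 0], [-0.3, 0, 0, 0, -8, 0, 0], [-0.3, 0, 0, 0, -7, 0, 0], [-0.3, 0, 0, 0, 0, 0, 0], [-0.3, 0, 0, 0, 0, 0, 0]],
  ],
)

```text
time: 3.25
tcp_pos: [566.0, 257.0, 299.1]
orientation: [-0.015, 1.571, 0.014]
ft_force: [0.8, -0.5, 0.4]
grip_width: 29.6
```

Run:
```python
from h import *
s=readout.state(); cv2.imwrite("pics/w1.png",capture("wrist")); print(s["time"],s["tcp_pos"],s["grip_width"],s["joint_positions"])
goal(1.3,[569.5,260,300],s)
C=cam("wrist",s); print("proj handle ends",[proj(C,p).round() for p in([567,320,112],[570,200,112])])
np.save("s1.npy",s,allow_pickle=True)
```

```text
3.25 [565.96411924 257.00885589 299.12686304] 29.59861281551676 [ 3.85223253e-01 -8.59941588e-03  1.48961533e+00  1.38269748e-05
  1.66088669e+00  3.66788529e-01]
shift tool [-0.9  2.9  3.6] shift in goal axes [-0.9  2.9  3.6] turn [-0.24 -0.02  0.01]
proj handle ends [array([325., 122.]), array([325., 228.])]
```

View pics/w1.png

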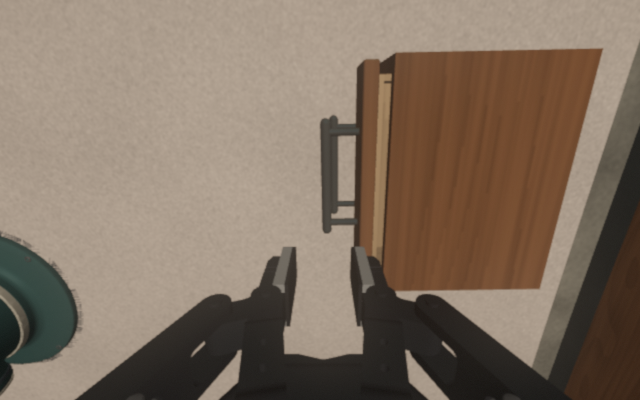

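The wrist view shows the handle bar running from (325,120) to (326,231). The projected measurement gave (325,122) and (325,228), so the two agree. The drawer is slightly open.

Run:
```python
from h import *
s=np.load("s1.npy",allow_pickle=True).item(); C=cam("wrist",s)
im=cv2.imread("pics/w1.png"); g=cv2.cvtColor(im,cv2.COLOR_BGR2GRAY)
for v in range(112,240,8): 
    u=np.where(g[v,312:345]<75)[0]+312; print(v,(u.min(),u.max()) if len(u) else None,end=' ')
print()
for u,v in((325,120),(326.5,231)):print(onz(C,u,v,112))
cv2.imwrite("pics/w1c.png",cv2.resize(im[100:250,280:420],None,fx=4,fy=4))
goal(1.3,[569.5,260,112],s)
```

```text
112 None 120 (np.int64(323), np.int64(336)) 128 (np.int64(321), np.int64(344)) 136 (np.int64(321), np.int64(336)) 144 (np.int64(321), np.int64(336)) 152 (np.int64(322), np.int64(336)) 160 (np.int64(322), np.int64(336)) 168 (np.int64(322), np.int64(336)) 176 (np.int64(322), np.int64(336)) 184 (np.int64(322), np.int64(336)) 192 (np.int64(322), np.int64(336)) 200 (np.int64(323), np.int64(336)) 208 (np.int64(323), np.int64(336)) 216 (np.int64(323), np.int64(329)) 224 (np.int64(323), np.int64(331)) 232 (np.int64(326), np.int64(327)) 
[566.97487106 321.9777431  112.        ]
[571.33140112 195.93555678 112.        ]
shift tool [187.1   2.9   3.6] shift in goal axes [187.1   2.9   3.6] turn [-0.24 -0.02  0.01]
```

View pics/w1c.png

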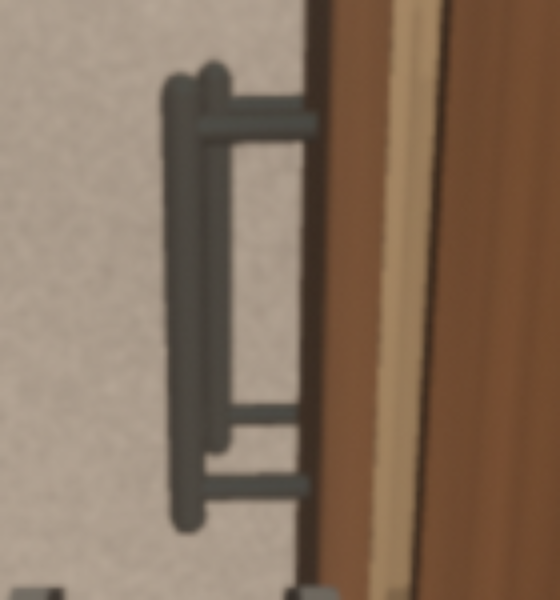

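Emit:
step_arm(
  increments=[
    [[-0.4, 0, 2, 3.2, -0.5, 0, 0], [-0.4, 25, 0, 0, 0, 0, 0], [-0.4, 25, 0, 0, 0, 0, 0], [-0.4, 25, 0, 0, 0, 0, 0], [-0.4, 25, 0, 0, 0, 0, 0], [-0.4, 20, 0, 0, 0, 0, 0], [-0.4, 10, 0, 0, 0, 0, 0], [-0.4, 5, 0, 0, 0, 0, 0], [-0.4, 0, 0, 0, 0, 0, 0]],
  ],
)

```text
time: 4.2
tcp_pos: [569.3, 259.1, 164.4]
orientation: [-0.024, 1.571, 0.024]
ft_force: [0.9, -0.4, -0.2]
grip_width: 25.4
```

Run:
```python
from h import *
s=readout.state(); im=capture("wrist");cv2.imwrite("pics/w2.png",im); print(s["time"],s["tcp_pos"],s["ft_force"],s["grip_width"])
```

```text
4.2 [569.27634616 259.14940508 164.38927774] [ 0.93476442 -0.41641005 -0.24871086] 25.429026101970912
```

View pics/w2.png

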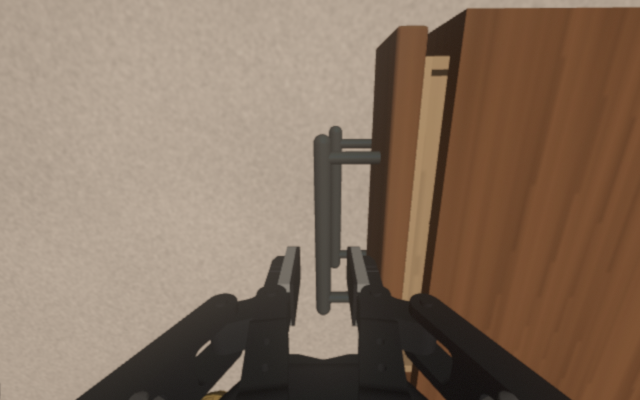

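The bar at u≈323 lies centred between the finger pads (295 and 350), so I can go down.

Emit:
step_arm(
  increments=[
    [[-0.4, 15, 0, 0, 0, 0, 0], [-0.4, 15, 0, 0, 0, 0, 0], [-0.4, 12, 0, 0, 0, 0, 0], [-0.4, 8, 0, 0, 0, 0, 0], [-0.4, 0, 0, 0, 0, 0, 0]],
  ],
)

```text
time: 4.75
tcp_pos: [568.9, 259.0, 113.0]
orientation: [-0.025, 1.572, 0.024]
ft_force: [0.4, -0.4, 0.0]
grip_width: 25.5
```

Emit:
step_arm(
  increments=[
    [[-1, 0, 0, 0, 0, 0, 0], [-1, 0, 0, 0, 0, 0, 0], [-1, 0, 0, 0, 0, 0, 0], [-1, 0, 0, 0, 0, 0, 0], [-1, 0, 0, 0, 0, 0, 0]],
  ],
  grip_force=30,
)

```text
time: 5.25
tcp_pos: [569.2, 259.1, 114.4]
orientation: [-0.024, 1.57, 0.024]
ft_force: [0.9, -0.2, -2.6]
grip_width: 9.4
```

Emit:
step_arm(
  increments=[
    [[-1, 0, 0, -2, 0, 0, 0], [-1, 0, 0, -5, 0, 0, 0], [-1, 0, 0, -8, 0, 0, 0], [-1, 0, 0, -8, 0, 0, 0], [-1, 0, 0, -8, 0, 0, 0], [-1, 0, 0, -8, 0, 0, 0], [-1, 0, 0, -8, 0, 0, 0], [-1, 0, 0, -8, 0, 0, 0], [-1, 0, 0, -8, 0, 0, 0], [-1, 0, 0, -8, 0, 0, 0], [-1, 0, 0, -8, 0, 0, 0], [-1, 0, 0, -8, 0, 0, 0], [-1, 0, 0, -6, 0, 0, 0], [-1, 0, 0, -4, 0, 0, 0], [-1, 0, 0, -3, 0, 0, 0], [-1, 0, 0, -2, 0, 0, 0], [-1, 0, 0, 0, 0, 0, 0]],
  ],
)

```text
time: 6.95
tcp_pos: [466.6, 255.5, 114.3]
orientation: [-0.025, 1.571, 0.023]
ft_force: [-1.0, -8.3, 1.5]
grip_width: 9.9
```

Emit:
step_arm(
  increments=[
    [[-1, 0, 0, -3, 0, 0, 0], [-1, 0, 0, -3, 0, 0, 0], [-1, 0, 0, -3, 0, 0, 0], [-1, 0, 0, -2, 0, 0, 0], [-1, 0, 0, -1, 0, 0, 0]],
  ],
)

```text
time: 7.45
tcp_pos: [454.8, 255.0, 114.4]
orientation: [-0.025, 1.571, 0.023]
ft_force: [1.1, -8.2, 0.4]
grip_width: 9.8
```

Emit:
step_arm(
  increments=[
    [[-1, 0, 0, -2, 0, 0, 0], [-1, 0, 0, -2, 0, 0, 0], [-1, 0, 0, 0, 0, 0, 0]],
  ],
)

```text
time: 7.75
tcp_pos: [453.5, 255.0, 114.6]
orientation: [-0.024, 1.563, 0.024]
ft_force: [32.5, -4.4, -13.6]
grip_width: 10.0
```

The stop is reached: the force rose to 32 N after about 115 mm of travel. Next I hold, release and rise.

Emit:
step_arm(
  increments=[
    [[-1, 0, 0, 2, 0, 0, 0], [-1, 0, 0, 0, 0, 0, 0], [-1, 0, 0, 0, 0, 0, 0], [-0.4, 0, 0, 0, 0, 0, 0], [-0.4, 0, 0, 0, 0, 0, 0], [-0.4, 0, 0, 0, 0, 0, 0]],
  ],
)

```text
time: 8.35
tcp_pos: [452.9, 255.7, 114.3]
orientation: [-0.024, 1.571, 0.025]
ft_force: [0.5, -0.2, -1.3]
grip_width: 25.7
```

Emit:
step_arm(
  increments=[
    [[-0.4, -15, 0, 0, 0, 0, 0], [-0.4, -30, 0, 0, 0, 0, 0], [-0.4, -40, 0, 0, 0, 0, 0], [0.4, -40, 0, 20, 0, 0, 0], [0.6, -40, 0, 30, 0, 0, 0], [0.6, -25, 0, 30, 0, 0, 0], [0.6, 0, 0, 0, 0, 0, 0], [0.6, 0, 0, 0, 0, 0, 0]],
  ],
)

```text
time: 9.15
tcp_pos: [533.3, 257.9, 304.9]
orientation: [-0.024, 1.571, 0.024]
ft_force: [-0.4, 0.5, -0.6]
grip_width: 68.3
```

Run:
```python
from h import *
s=readout.state(); im=capture("wrist");cv2.imwrite("pics/w3.png",im); print(s["time"],s["tcp_pos"],s["ft_force"],s["grip_width"])
np.save("s3.npy",s,allow_pickle=True)
im=capture("top");cv2.imwrite("pics/top3.png",im)
cv2.imwrite("pics/top3c.png",cv2.resize(np.clip(im[100:260,130:260].astype(float)*2.2,0,255).astype(np.uint8),None,fx=3.7,fy=3.7))
```

```text
9.15 [533.26211967 257.94021221 304.93903952] [-0.36915206  0.47117138 -0.64307613] 68.26384035919163
```

View pics/w3.png

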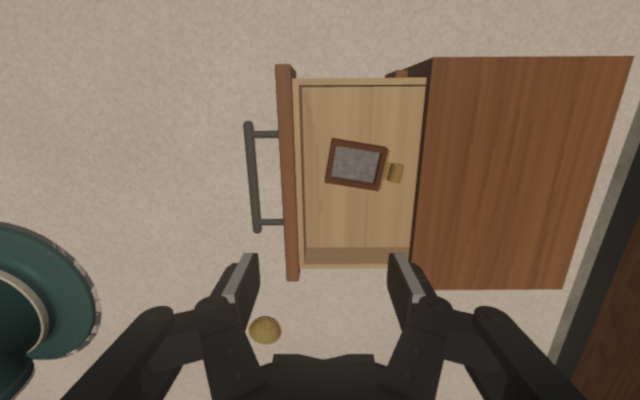

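View pics/top3c.png

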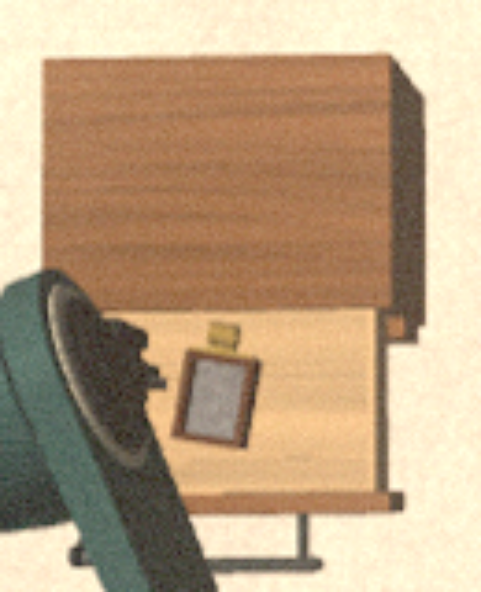

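The drawer is open. The lid is at about (356,164) in the wrist view, with its knuckle at (395,173) pointing towards the chest (+x). Next I measure it.

Run:
```python
from h import *
s=np.load("s3.npy",allow_pickle=True).item(); C=cam("wrist",s)
im=cv2.imread("pics/w3.png")
cv2.imwrite("pics/w3c.png",cv2.resize(im[120:210,300:420],None,fx=6,fy=6))
g=cv2.cvtColor(im,cv2.COLOR_BGR2GRAY)
x0,y0,x1,y1=312,120,412,225
m=np.zeros_like(g); m[y0:y1,x0:x1]=((g[y0:y1,x0:x1]<118)*255)
m=cv2.morphologyEx(m,cv2.MORPH_OPEN,np.ones((3,3),np.uint8))
cs,_=cv2.findContours(m,cv2.RETR_EXTERNAL,cv2.CHAIN_APPROX_NONE)
for c in sorted(cs,key=cv2.contourArea)[-3:]:
    print(cv2.contourArea(c),cv2.minAreaRect(c))
c=max(cs,key=cv2.contourArea)
P=np.array([onz(C,*p[0],105)[:2] for p in c],np.float32); print(cv2.minAreaRect(P), cv2.boxPoints(cv2.minAreaRect(P)))
hsv=cv2.cvtColor(im,cv2.COLOR_BGR2HSV); print("knuckle hsv",hsv[173,395],"wood",hsv[220,350],"wall",hsv[143,360],"floor",hsv[165,355])
```

```text
2948.0 ((364.67279052734375, 165.79559326171875), (77.009521484375, 46.710693359375), 9.246112823486328)
((580.4593505859375, 272.7168884277344), (53.48530578613281, 87.82594299316406), 82.58829498291016) [[533.4635  251.86238]
 [620.55566 240.53297]
 [627.4552  293.5714 ]
 [540.36304 304.90082]]
knuckle hsv [ 19 140 129] wood [ 16 103 151] wall [ 12 127  84] floor [ 13  37 109]
```

View pics/w3c.png

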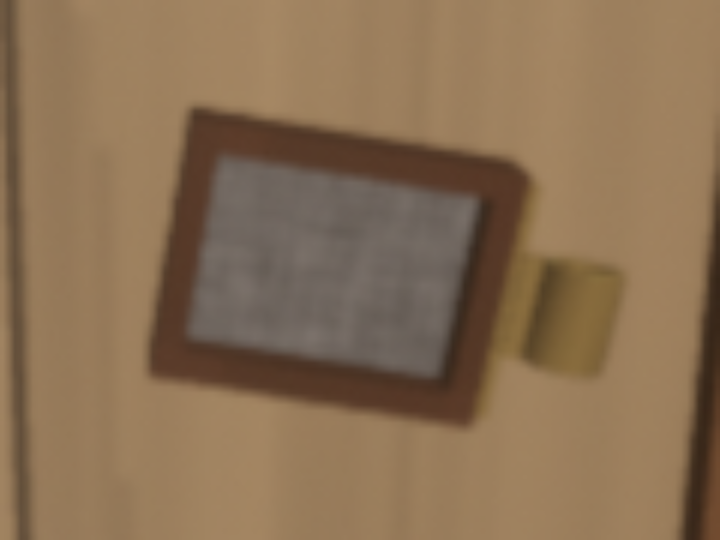

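Run:
```python
from h import *
s=np.load("s3.npy",allow_pickle=True).item(); C=cam("wrist",s)
P=np.array([onz(C,300+a/6,120+b/6,105)[:2] for a,b in((193,108),(530,163),(472,425),(150,375))]); print(P)
d=lambda i,j:(np.linalg.norm(P[j]-P[i]).round(1), np.degrees(np.arctan2(*(P[j]-P[i])[::-1])).round(2))
print(d(0,1),d(3,2),d(3,0),d(2,1)); print("centre",P.mean(0))
k=onz(C,300+578/6,120+318/6,112); print("knuckle",k)
c=P.mean(0); v=k[:2]-c; print(np.linalg.norm(v),np.degrees(np.arctan2(v[1],v[0])))
y=-8; goal(82.5,[*c,300]); goal(262.5,[*c,300])
```

```text
[[542.16973268 303.35865419]
 [604.94345092 295.24722646]
 [598.90884755 244.34603969]
 [535.94456186 252.49515305]]
(np.float64(63.3), np.float64(-7.36)) (np.float64(63.5), np.float64(-7.37)) (np.float64(51.2), np.float64(83.02)) (np.float64(51.3), np.float64(83.24))
centre [570.49164825 273.86176835]
knuckle [615.27817629 267.85370297 112.        ]
45.18771893746036 -7.640553161627885
shift tool [ 3.7 14.7 38.6] shift in goal axes [  3.7 -35.7  20.8] turn [-8.071e+01 -7.000e-02 -3.000e-02]
shift tool [ 3.7 14.7 38.6] shift in goal axes [  3.7  35.7 -20.8] turn [ 9.929e+01 -3.000e-02  7.000e-02]
```

Emit:
step_arm(
  increments=[
    [[1, 0, 0, 0, -8.1, 0, 0], [1, 0, 0, 0, -8.1, 0, 0], [1, 0, 0, 0, -8.1, 0, 0], [1, 0, 0, 0, -8.1, 0, 0], [1, 0, 0, 0, -8.1, 0, 0], [1, 0, 0, 0, -8.1, 0, 0], [1, 0, 0, 0, -8.1, 0, 0], [1, 0, 0, 0, -8.1, 0, 0], [1, 0, 0, 0, -8.1, 0, 0], [1, 0, 0, 0, -8.1, 0, 0], [1, 0, -18, 10, 0, 0, 0], [1, 0, -18, 10, 0, 0, 0], [1, 40, 0, 0, 0, 0, 0], [1, 40, 0, 0, 0, 0, 0], [1, 30, 0, 0, 0, 0, 0], [1, 15, 0, 0, 0, 0, 0], [1, 0, 0, 0, 0, 0, 0]],
  ],
)

```text
time: 10.95
tcp_pos: [570.2, 273.1, 177.3]
orientation: [-1.116, 1.269, 1.118]
ft_force: [0.8, -0.0, -0.4]
grip_width: 85.1
```

Run:
```python
from h import *
s=readout.state(); im=capture("wrist");cv2.imwrite("pics/w4.png",im); print(s["time"],s["tcp_pos"],s["ft_force"],s["grip_width"],s["joint_positions"])
np.save("s4.npy",s,allow_pickle=True); goal(82.9,[570.5,273.9,104],s)
C=cam("wrist",s)
a=np.radians(-7.1);c=np.array([570.5,273.9]);ex=np.array([np.cos(a),np.sin(a)]);ey=np.array([-ex[1],ex[0]])
for i,j in((-32,25),(32,25),(32,-25),(-32,-25)): print(proj(C,[*(c+i*ex+j*ey),105]).round(1))
```

```text
10.95 [570.15571384 273.06566527 177.29565448] [ 0.75205692 -0.03152188 -0.43683092] 85.0744570150282 [ 4.06276524e-01  5.31030230e-02  1.62383480e+00  6.25039134e-05
  1.46805727e+00 -1.03871815e+00]
shift tool [73.3 -0.5  1. ] shift in goal axes [73.3 -0.2  0.9] turn [-0.11 -0.1  -0.17]
[360.4 179.5]
[357.1 260.1]
[292.3 260.1]
[289.  179.6]
```

View pics/w4.png

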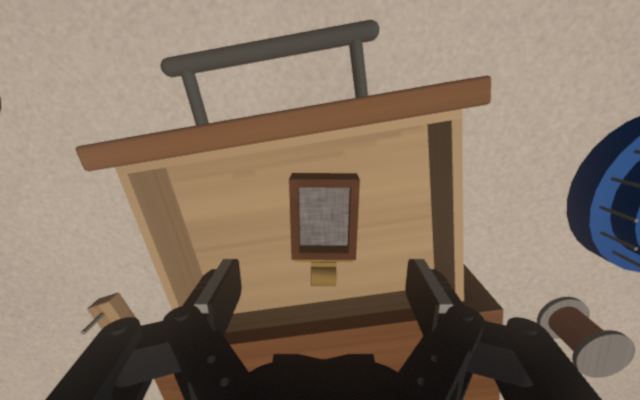

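The projected lid corners, (360,180), (357,260), (292,260) and (289,180), match the ones seen at (359,176), (357,260), (291,260) and (290,176). I'll go down around the lid.

Emit:
step_arm(
  increments=[
    [[1, 15, 0, 1, 0, 0, 0], [1, 20, 0, 0, 0, 0, 0], [1, 15, 0, 0, 0, 0, 0], [1, 10, 0, 0, 0, 0, 0], [1, 8, 0, 0, 0, 0, 0], [1, 4, 0, 0, 0, 0, 0], [1, 0, 0, 0, 0, 0, 0]],
  ],
)

```text
time: 11.7
tcp_pos: [571.5, 274.3, 107.1]
orientation: [-1.116, 1.266, 1.116]
ft_force: [0.8, -0.1, 0.2]
grip_width: 85.4
```

Emit:
step_arm(
  increments=[
    [[-0.1, 0, 0, 0, 0, 0, 0], [-0.1, 0, 0, 0, 0, 0, 0], [-0.2, 0, 0, 0, 0, 0, 0], [-0.3, 0, 0, 0, 0, 0, 0], [-0.5, 0, 0, 0, 0, 0, 0], [-1, 0, 0, 0, 0, 0, 0], [-1, 0, 0, 0, 0, 0, 0], [-1, 0, 0, 0, 0, 0, 0]],
  ],
  grip_force=30,
)

```text
time: 12.5
tcp_pos: [571.8, 274.4, 108.1]
orientation: [-1.116, 1.265, 1.115]
ft_force: [0.2, -0.6, 5.1]
grip_width: 49.1
```

Run:
```python
from h import *
s=readout.state(); im=capture("wrist");cv2.imwrite("pics/w5.png",im); print(s["time"],s["tcp_pos"],s["ft_force"],s["grip_width"])
```

```text
12.5 [571.83851036 274.37843114 108.10227801] [ 0.23076457 -0.57925159  5.1358708 ] 49.0599176896027
```

View pics/w5.png

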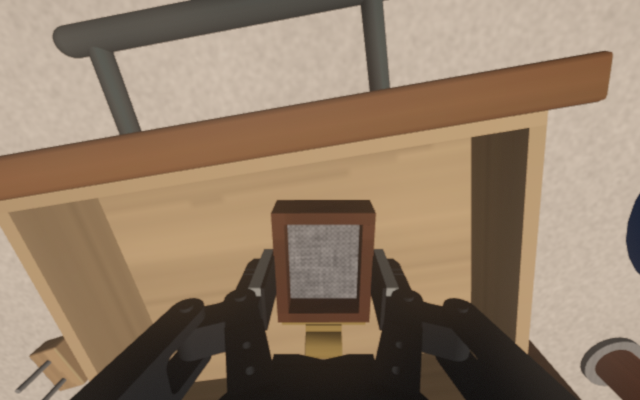

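The lid is gripped (opening 49.1 mm), with the pads at its mid-length. Next I lift it.

Emit:
step_arm(
  increments=[
    [[-1, -3, 0, 0, 0, 0, 0], [-1, -8, 0, 0, 0, 0, 0], [-1, -15, 0, 0, 0, 0, 0], [-1, -25, 0, 0, 0, 0, 0], [-1, -30, 0, 0, 0, 0, 0], [-1, -30, 0, 0, 0, 0, 0], [-1, -25, 0, 0, 0, 0, 0], [-1, -12, 0, 0, 0, 0, 0], [-1, 0, 0, 0, 0, 0, 0], [-1, 0, 0, 0, 0, 0, 0]],
  ],
  grip_force=45,
)

```text
time: 13.55
tcp_pos: [571.3, 274.2, 254.3]
orientation: [-1.116, 1.267, 1.116]
ft_force: [0.3, 0.2, -0.9]
grip_width: 48.4
```

Run:
```python
from h import *
s=readout.state(); im=capture("wrist");cv2.imwrite("pics/w6.png",im); print(s["time"],s["tcp_pos"],s["ft_force"],s["grip_width"],s["joint_positions"])
np.save("s6.npy",s,allow_pickle=True)
im=capture("top");cv2.imwrite("pics/top6.png",im)
```

```text
13.55 [571.31980721 274.19567449 254.33327622] [ 0.30519307  0.21074648 -0.89048009] 48.40653363628062 [ 4.07211287e-01  2.56606547e-02  1.52696437e+00  1.12279665e-05
  1.58997232e+00 -1.03744162e+00]
```

View pics/w6.png

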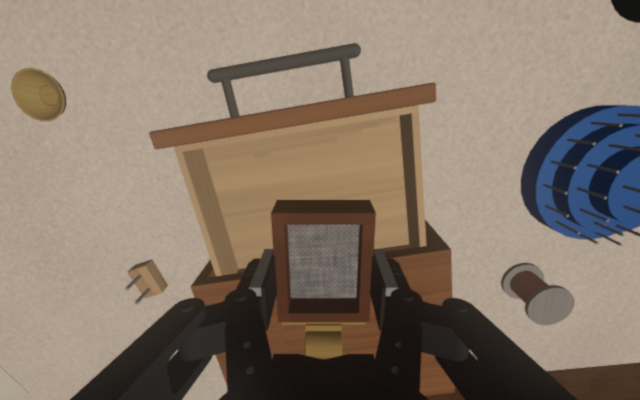

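The lid is held level and unmoved in the jaws. I'll pick a hover from which the wrist camera can see the case.

Run:
```python
from h import *
s=np.load("s6.npy",allow_pickle=True).item()
T=cam("top")
a=onz(T,392.3,227.6,110);b=onz(T,407.6,226.5,110);print(a,b,(a+b)/2,np.linalg.norm(a-b),np.degrees(np.arctan2(*(a-b)[:2][::-1]))-90)
k=(a+b)/2
for p in([600,-277,300],[620,-277,300],[600,-277,340]):
    q=dict(s);q["tcp_pos"]=np.array(p,float);C=cam("wrist",q)
    print(p,proj(C,k),proj(C,k+[80,0,0])); goal(82.9,p,s)
```

```text
[ 530.83199691 -258.45087337  110.        ] [ 534.63767162 -297.63948945  110.        ] [ 532.73483426 -278.04518141  110.        ] 39.37297029860932 5.54670009620969
[600, -277, 300] [314.28561587 118.38762407] [323.8646961  191.15915412]
shift tool [ -45.5  -97.8 -543.2] shift in goal axes [ -45.7  -96.6 -543.4] turn [-0.13 -0.03 -0.05]
[620, -277, 300] [311.63183264  98.22703852] [321.61295793 174.05287379]
shift tool [ -45.5 -117.6 -540.7] shift in goal axes [ -45.7 -116.4 -541. ] turn [-0.13 -0.03 -0.05]
[600, -277, 340] [315.28914246 116.49414234] [323.81163222 181.90543633]
shift tool [ -85.5  -97.7 -543.3] shift in goal axes [ -85.7  -96.6 -543.4] turn [-0.13 -0.03 -0.05]
```

Emit:
step_arm(
  increments=[
    [[-1, -3, -4, -18, 0, 0, 0], [-1, -3, -6, -30, 0, 0, 0], [-1, -3, -6, -35, 0, 0, 0], [-1, -3, -6, -35, 0, 0, 0], [-1, -3, -6, -35, 0, 0, 0], [-1, -3, -6, -35, 0, 0, 0], [-1, -3, -6, -35, 0, 0, 0], [-1, -3, -6, -35, 0, 0, 0], [-1, -3, -6, -35, 0, 0, 0], [-1, -3, -6, -35, 0, 0, 0], [-1, -3, -6, -35, 0, 0, 0], [-1, -3, -6, -35, 0, 0, 0], [-1, -3, -6, -35, 0, 0, 0], [-1, -3, -6, -35, 0, 0, 0], [-1, -3, -6, -35, 0, 0, 0], [-1, 0, -6, -30, 0, 0, 0], [-1, 0, -6, -10, 0, 0, 0], [-1, 0, 0, 0, -6, 0, 0], [-1, 0, 0, 0, -6, 0, 0], [-1, 0, 0, 0, 0, 0, 0]],
  ],
)

```text
time: 15.65
tcp_pos: [602.1, -277.1, 299.7]
orientation: [-1.271, 1.168, 1.272]
ft_force: [-0.6, -0.3, -0.9]
grip_width: 48.6
```

Run:
```python
from h import *
s=readout.state(); im=capture("wrist");cv2.imwrite("pics/w7.png",im); print(s["time"],s["tcp_pos"],s["ft_force"],s["grip_width"],s["joint_positions"])
np.save("s7.npy",s,allow_pickle=True)
cv2.imwrite("pics/w7c.png",cv2.resize(im[60:360,220:420],None,fx=3,fy=2)); cv2.imwrite("pics/w7d.png",cv2.resize(im[80:210,240:400],None,fx=4.5,fy=4.5))
cv2.imwrite("pics/w7e.png",cv2.resize(im[190:350,250:400],None,fx=3.7,fy=3.7))
```

```text
15.65 [ 602.12659055 -277.06170419  299.68756792] [-0.62756504 -0.26230004 -0.93227017] 48.635632037413295 [-4.69756921e-01  8.15050798e-02  1.39620016e+00  5.32245166e-05
  1.66493855e+00 -2.12557231e+00]
```

View pics/w7.png

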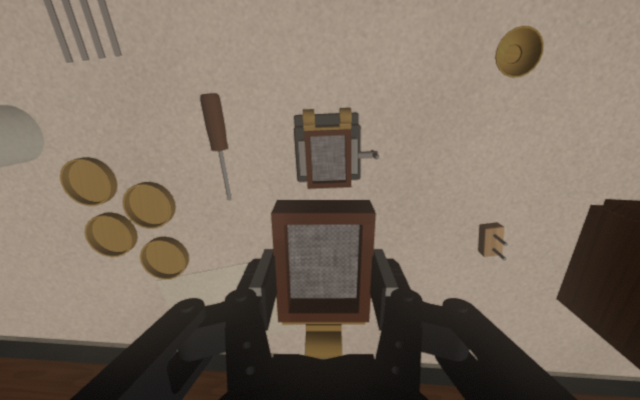

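View pics/w7d.png

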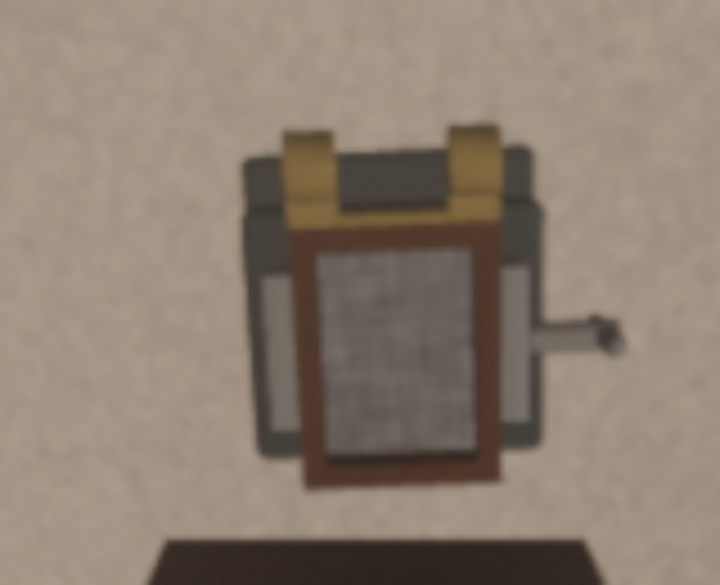

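View pics/w7e.png

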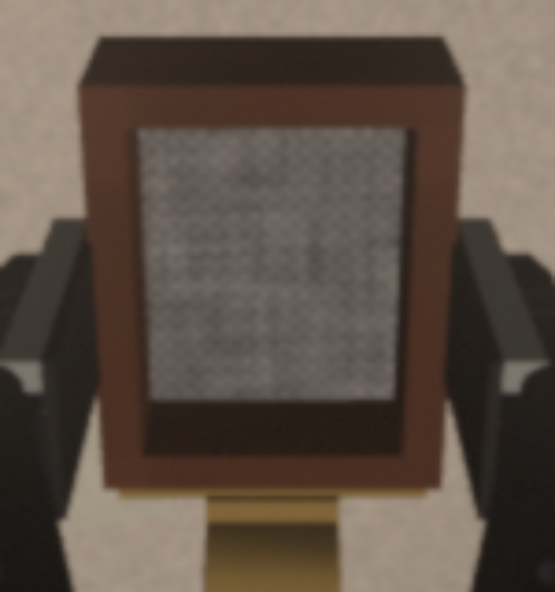

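Run:
```python
from h import *
s=np.load("s7.npy",allow_pickle=True).item(); C=cam("wrist",s)
ang=lambda v:np.degrees(np.arctan2(v[1],v[0])).round(2)
P=np.array([onz(C,240+a/4.5,80+b/4.5,110)[:2] for a,b in((289,228),(500,222),(500,481),(305,488))])
print("case rim",P.round(1)); d=lambda i,j:(np.linalg.norm(P[j]-P[i]).round(1),ang(P[j]-P[i]))
print(d(0,1),d(3,2),d(0,3),d(1,2)); c=P.mean(0);print("case centre",c)
# knuckles: tops at z~114 of -x silhouette; side edges
for z in(110,):
  A=onz(C,240+309/4.5,80+130/4.5,z)[:2];B=onz(C,240+474/4.5,80+126/4.5,z)[:2]; v=B-A; print("kn",A,B,np.linalg.norm(v),ang(v)-90)
  n=np.array([v[1],-v[0]])/np.linalg.norm(v); print("mid+8", (A+B)/2+8*n)
# lid in tool frame
k=K(calibration("wrist")); M=calibration("wrist")["mount"]; Ct=(k,M[:3,:3],M[:3,3])
def onx(u,v,x):
    o,dd=ray(Ct,u,v); return (o+dd*(x-o[0])/dd[0])[1:]
for x in(-3,0,3,6):
    Q=np.array([onx(250+a/3.7,190+b/3.7,x) for a,b in((80,88),(465,86),(441,488),(105,488))])
    L=lambda i,j:np.linalg.norm(Q[j]-Q[i]).round(1)
    print(x,L(0,1),L(3,2),L(0,3),L(1,2),"centre yz",Q.mean(0).round(2), "dir",np.degrees(np.arctan2(*(Q[1]-Q[0]))).round(2),np.degrees(np.arctan2(*(Q[2]-Q[3]))).round(2), "kn z",onx(250+272.5/3.7,190+535/3.7,x).round(1))
print(R.from_rotvec(s["orientation"]).as_matrix().round(4))
```

```text
case rim [[ 549.8 -301.7]
 [ 544.3 -252.5]
 [ 607.  -245.1]
 [ 613.  -293.6]]
(np.float64(49.5), np.float64(96.45)) (np.float64(48.8), np.float64(97.0)) (np.float64(63.6), np.float64(7.28)) (np.float64(63.2), np.float64(6.66))
case centre [ 578.53322524 -273.22881513]
kn [ 527.55752015 -298.51049475] [ 523.47780419 -260.89596419] 37.83512907437422 6.189999999999998
mid+8 [ 533.471018  -278.8405992]
-3 46.9 47.1 60.2 60.4 centre yz [5.48 0.07] dir 0.32 0.01 kn z [-32.9   0.1]
0 48.1 48.2 61.7 61.9 centre yz [3.57 0.08] dir 0.32 0.01 kn z [-35.8   0.1]
3 49.2 49.4 63.1 63.4 centre yz [1.65 0.09] dir 0.32 0.01 kn z [-38.6   0.1]
6 50.4 50.5 64.6 64.9 centre yz [-0.26  0.09] dir 0.32 0.01 kn z [-41.5   0.1]
[[-9.000e-04 -9.964e-01 -8.490e-02]
 [ 5.000e-04 -8.490e-02  9.964e-01]
 [-1.000e+00  9.000e-04  6.000e-04]]
```

Run:
```python
from h import *
goal(96.6,[449,-288.1,113.3])
```

```text
shift tool [186.7 153.5   1.2] shift in goal axes [186.6 153.5   6.5] turn [-1.95  0.03 -0.03]
```

Emit:
step_arm(
  increments=[
    [[-1, 0, 0, 0, -1.9, 0, 0], [-1, 0, 20, 1.3, 0, 0, 0], [-1, 0, 30, 1.3, 0, 0, 0], [-1, 0, 35, 1.3, 0, 0, 0], [-1, 0, 35, 1.3, 0, 0, 0], [-1, 0, 24, 1, 0, 0, 0], [-1, 0, 9.5, 0.3, 0, 0, 0], [-1, 15, 0, 0, 0, 0, 0], [-1, 30, 0, 0, 0, 0, 0], [-1, 30, 0, 0, 0, 0, 0], [-1, 30, 0, 0, 0, 0, 0], [-1, 30, 0, 0, 0, 0, 0], [-1, 25, 0, 0, 0, 0, 0], [-1, 15, 0, 0, 0, 0, 0], [-1, 8, 0, 0, 0, 0, 0], [-1, 3.5, 0, 0, 0, 0, 0], [-1, 0, 0, 0, 0, 0, 0], [-1, 0, 0, 0, 0, 0, 0]],
  ],
)

```text
time: 17.5
tcp_pos: [449.6, -288.6, 114.8]
orientation: [-1.296, 1.152, 1.293]
ft_force: [-0.3, -0.1, -1.4]
grip_width: 49.0
```

Run:
```python
from h import *
s=readout.state();print(s["time"],s["tcp_pos"],s["ft_force"],s["grip_width"],s["joint_positions"])
np.save("s8.npy",s,allow_pickle=True)
for n in("scene","top","wrist"): cv2.imwrite(f"pics/{n}8.png",capture(n))
goal(96.6,[488.8,-283.5,113.3],s)
im=cv2.imread("pics/scene8.png"); cv2.imwrite("pics/scene8c.png",cv2.resize(im[140:260,190:310],None,fx=5,fy=5,interpolation=cv2.INTER_CUBIC))
im=cv2.imread("pics/top8.png"); cv2.imwrite("pics/top8c.png",cv2.resize(np.clip(im[180:280,340:460]*2.2,0,255).astype(np.uint8),None,fx=5,fy=5,interpolation=cv2.INTER_CUBIC))
```

```text
17.5 [ 449.61115935 -288.62400626  114.80479251] [-0.33201126 -0.11647606 -1.36393774] 48.98947807042858 [-6.18443556e-01 -1.25110895e-01  1.90130353e+00  1.66188371e-05
  1.36402876e+00 -2.30555367e+00]
shift tool [  1.5 -39.5   0.5] shift in goal axes [  1.5 -39.5   0.6] turn [ 0.06 -0.05  0.06]
```

View pics/scene8c.png

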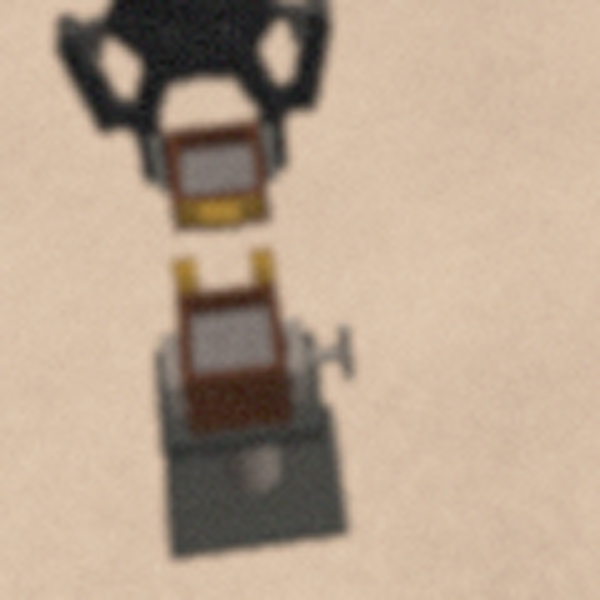

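View pics/top8c.png

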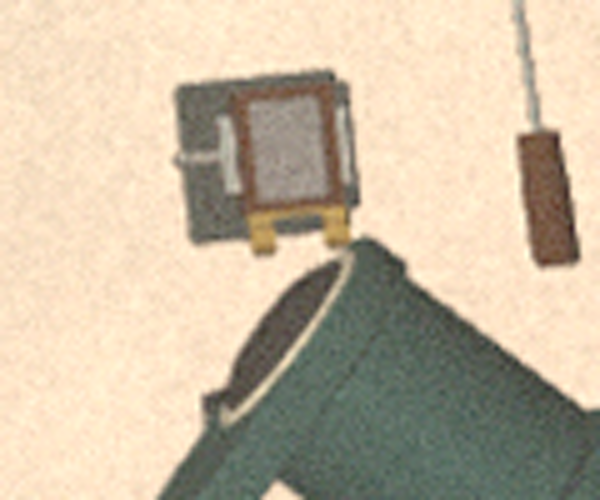

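View pics/wrist8.png

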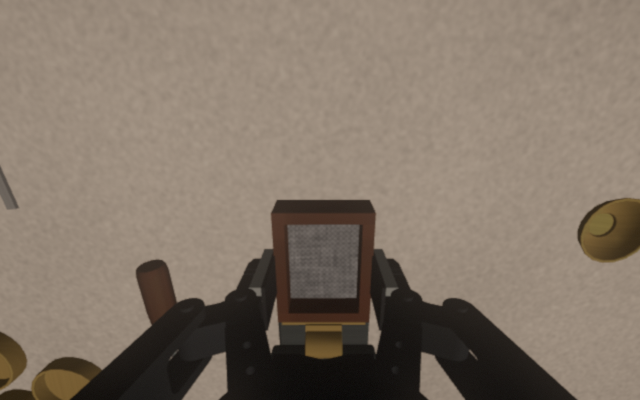

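Run:
```python
from h import *
s=np.load("s8.npy",allow_pickle=True).item(); S=cam("scene")
Rt=R.from_rotvec(s["orientation"]).as_matrix(); tp=lambda p:s["tcp_pos"]+Rt@np.array(p,float)
f=lambda p:((proj(S,p)-[190,140])*5).round(0)
print("lid knuckle",tp([3.3,-44.5,.1]),f(tp([3.3,-44.5,.1])),"ends",f(tp([3.3,-44.5,10])),f(tp([3.3,-44.5,-10])))
print("lid rim far/near L R",[f(tp([3.3,y,z])) for y in(33.5,-30.5) for z in(-25,25)])
a=np.radians(6.6);ex=np.array([np.cos(a),np.sin(a),0]);ey=np.array([-ex[1],ex[0],0]);k=np.array([533,-278.4,110])
print("case kn ends -y: outer, inner; +y inner, outer",[f(k+ey*d) for d in(-25,-13,13,25)])
print("case rim",[f(k+46*ex+i*32*ex+j*25*ey) for i in(-1,1) for j in(-1,1)])
```

```text
lid knuckle [ 493.80258571 -283.36309345  111.55046738] [218. 215.] ends [238. 213.] [198. 217.]
lid rim far/near L R [array([163., 127.]), array([257., 118.]), array([167., 203.]), array([265., 192.])]
case kn ends -y: outer, inner; +y inner, outer [array([172., 273.]), array([197., 271.]), array([250., 264.]), array([274., 262.])]
case rim [array([173., 292.]), array([276., 280.]), array([178., 382.]), array([285., 369.])]
```

The scene view shows the case knuckles at crop columns 173–197 and 250–274 (predicted 172–197 and 250–274). The lid knuckle is at about 218 (predicted 218). Everything agrees, so I'll go in slowly.

Emit:
step_arm(
  increments=[
    [[-1, 1.5, -3, 0.6, 0, 0, 0], [-1, 0, -6, 0, 0, 0, 0], [-1, 0, -6, 0, 0, 0, 0], [-1, 0, -5, 0, 0, 0, 0], [-1, 0, -3, 0, 0, 0, 0], [-1, 0, -2, 0, 0, 0, 0], [-1, 0, 0, 0, 0, 0, 0]],
  ],
)

```text
time: 18.35
tcp_pos: [474.1, -284.8, 112.2]
orientation: [-1.294, 1.152, 1.295]
ft_force: [0.2, -0.8, -0.6]
grip_width: 48.8
```

Emit:
step_arm(
  increments=[
    [[-1, 0, -3, 0, 0, 0, 0], [-1, 0, -3, 0, 0, 0, 0], [-1, 0, -3, 0, 0, 0, 0], [-1, 0, -2, 0, 0, 0, 0], [-1, 0, -1, 0, 0, 0, 0], [-1, 0, 0, 0, 0, 0, 0], [-1, 0, 0, 0, 0, 0, 0]],
  ],
)

```text
time: 19.05
tcp_pos: [485.8, -283.5, 112.3]
orientation: [-1.294, 1.152, 1.295]
ft_force: [0.0, -0.8, -0.4]
grip_width: 48.6
```

Run:
```python
from h import *
s=readout.state();print(s["time"],s["tcp_pos"],s["ft_force"],s["grip_width"])
np.save("s9.npy",s,allow_pickle=True)
for n in("scene","wrist"): cv2.imwrite(f"pics/{n}9.png",capture(n))
goal(96.6,[488.8,-283.5,113.3],s)
im=cv2.imread("pics/scene9.png"); cv2.imwrite("pics/scene9c.png",cv2.resize(im[150:230,200:280],None,fx=7.5,fy=7.5,interpolation=cv2.INTER_CUBIC))
S=cam("scene");Rt=R.from_rotvec(s["orientation"]).as_matrix(); tp=lambda p:s["tcp_pos"]+Rt@np.array(p,float)
f=lambda p:((proj(S,p)-[200,150])*7.5).round(0)
print("lid kn",tp([3.3,-44.5,.1]),[f(tp([3.3,-44.5,z])) for z in(-10,0,10)]);a=np.radians(6.6);ey=np.array([-np.sin(a),np.cos(a),0]);k=np.array([533,-278.4,110])
print([f(k+ey*d) for d in(-25,-13,0,13,25)])
im=cv2.imread("pics/wrist9.png");cv2.imwrite("pics/wrist9c.png",cv2.resize(np.clip(im[280:380,250:400]*1.8,0,255).astype(np.uint8),None,fx=5,fy=5))
```

```text
19.05 [ 485.81486989 -283.47162062  112.26690026] [ 0.01781137 -0.78006002 -0.44106307] 48.61237185073849
shift tool [-1.  -3.  -0.4] shift in goal axes [-1.  -3.  -0.4] turn [ 0.07  0.   -0.01]
lid kn [ 530.00183374 -278.20437327  108.9626104 ] [array([230., 326.]), array([261., 323.]), array([291., 319.])]
[array([183., 335.]), array([220., 331.]), array([260., 326.]), array([299., 322.]), array([336., 318.])]
```

View pics/scene9c.png

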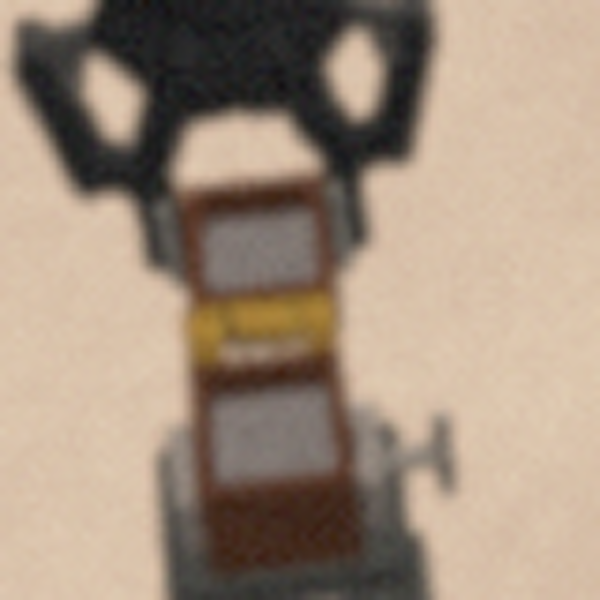

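View pics/wrist9c.png

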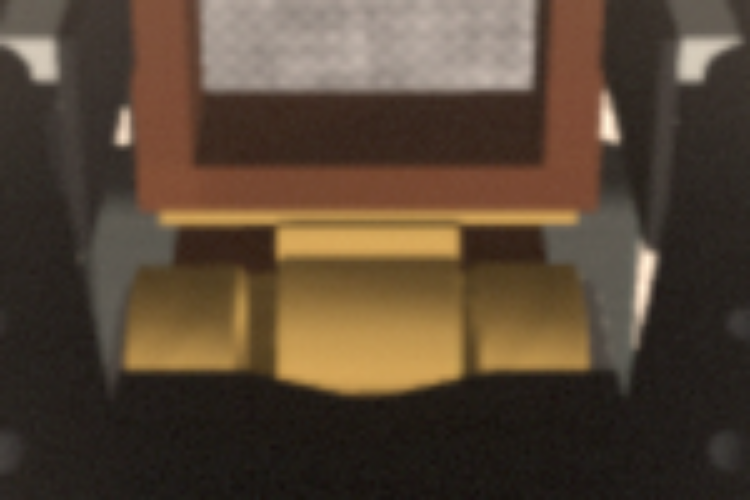

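The wrist view shows the lid knuckle (277–463 in the crop) lying between the case knuckles, whose outer ends are at 125 and 590, without contact. The lid is about 13 px, or 1.3 mm, too far to +y. I'll check the remaining forward distance from the case knuckles' silhouette.

Run:
```python
from h import *
s=np.load("s9.npy",allow_pickle=True).item()
k=K(calibration("wrist")); M=calibration("wrist")["mount"]; C=(k,M[:3,:3],M[:3,3])
im=cv2.imread("pics/wrist9.png"); g=cv2.cvtColor(im,cv2.COLOR_BGR2GRAY)
for u in(283,290,355,360): print(u,g[322:350,u])
print("lid col",g[318:345,323])
# predicted silhouette v for a tube axis at tool (x,y): project points on tube at top side
def sil(x,y,z):
    t=np.linspace(0,2*np.pi,73); return min(proj(C,[x+8*np.cos(a),y+8*np.sin(a),z])[1] for a in t)
print("lid predicted silhouette",sil(3.3,-44.5,0),"rim edge at lid end",proj(C,[3.3,-30.5,0]),proj(C,[3.3,-30.5,-25]))
tz=s["tcp_pos"][2]
for dy in(0,1,2,3,4): print("case axis dy",dy,sil(tz-110,-44.5-dy,-19))
```

```text
283 [76 93 84 61 51 50 49 49 49 50 45 40 39 37 38 40 42 43 46 48 52 52 55 59
 63 65 69 72]
290 [76 93 80 43 25 23 22 21 22 22 25 30 35 37 36 38 39 41 43 44 45 49 52 57
 61 66 70 73]
355 [77 92 79 35 23 23 22 23 21 22 27 33 36 37 38 40 42 44 46 47 49 53 54 58
 62 66 69 74]
360 [76 94 83 57 51 50 51 49 50 50 45 36 34 35 37 37 39 42 43 43 46 51 54 59
 64 67 70 74]
lid col [46 47 47 55 73 82 60 72 93 97 98 96 88 63 45 42 45 47 49 51 56 58 62 67
 70 74 76]
lid predicted silhouette 326.99140729539965 rim edge at lid end [323.52965749 322.29153894] [277.70088593 322.2830033 ]
case axis dy 0 328.31902525352064
case axis dy 1 329.7265575995664
case axis dy 2 331.1285944388172
case axis dy 3 332.52516789318423
case axis dy 4 333.91630983472396
```

The case silhouette is at v≈333, which puts it about 3.3 mm further on. The plan says 3.0 mm, and shading along the tubes agrees. So the final correction is 1 mm up, 3 mm forward and 1.2 mm to −y.

Emit:
step_arm(
  increments=[
    [[-1, 0, 0, -1.2, 0, 0, 0], [-1, -1, -1, 0, 0, 0, 0], [-1, 0, -1, 0, 0, 0, 0], [-1, 0, -1, 0, 0, 0, 0], [-1, 0, 0, 0, 0, 0, 0], [-1, 0, 0, 0, 0, 0, 0], [-1, 0, 0, 0, 0, 0, 0]],
  ],
)

```text
time: 19.85
tcp_pos: [489.0, -284.3, 113.3]
orientation: [-1.294, 1.152, 1.295]
ft_force: [-0.1, -0.3, -1.0]
grip_width: 48.4
```

Run:
```python
from h import *
s=readout.state();print(s["time"],s["tcp_pos"],s["ft_force"],s["grip_width"])
for n in("scene","wrist"): cv2.imwrite(f"pics/{n}10.png",capture(n))
goal(96.6,[488.8,-283.5,113.3],s)
im=cv2.imread("pics/scene10.png"); cv2.imwrite("pics/scene10c.png",cv2.resize(im[150:230,200:280],None,fx=7.5,fy=7.5,interpolation=cv2.INTER_CUBIC))
im=cv2.imread("pics/wrist10.png");cv2.imwrite("pics/wrist10c.png",cv2.resize(np.clip(im[280:380,250:400]*1.8,0,255).astype(np.uint8),None,fx=5,fy=5))
g=cv2.cvtColor(im,cv2.COLOR_BGR2GRAY)
for u in(283,323,360): print(u,g[325:356,u])
```

```text
19.85 [ 488.96879047 -284.29328986  113.27108803] [-0.05363305 -0.31178247 -1.01242956] 48.39380481182507
shift tool [-0.   0.1  0.8] shift in goal axes [-0.   0.1  0.8] turn [ 0.07  0.   -0.  ]
283 [62 50 44 36 37 39 39 41 43 46 48 52 53 57 62 64 68 70 72 75 78 81 84 86
 89 90 91 90 75 37 18]
323 [73 93 97 98 97 87 63 45 43 45 47 50 52 55 59 61 66 70 74 77 80 83 86 87
 89 90 91 92 94 94 94]
360 [40 31 33 34 35 37 40 41 42 43 44 46 50 52 57 61 66 71 74 79 82 83 85 86
 86 88 89 90 76 37 18]
```

View pics/wrist10c.png

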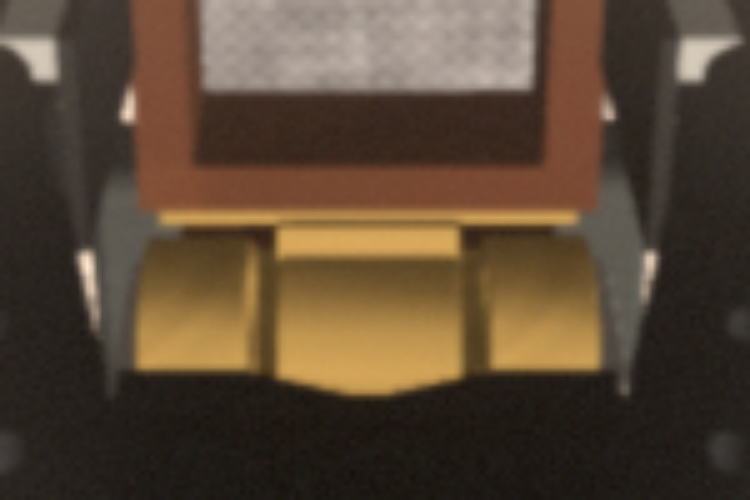

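View pics/scene10c.png

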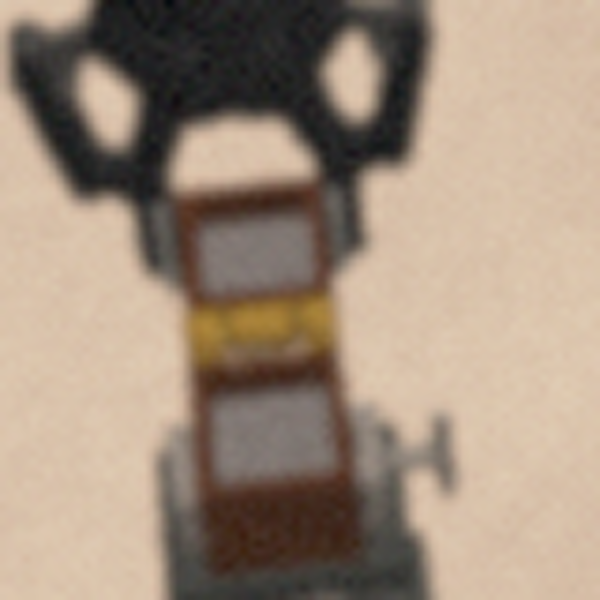

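View pics/scene10.png

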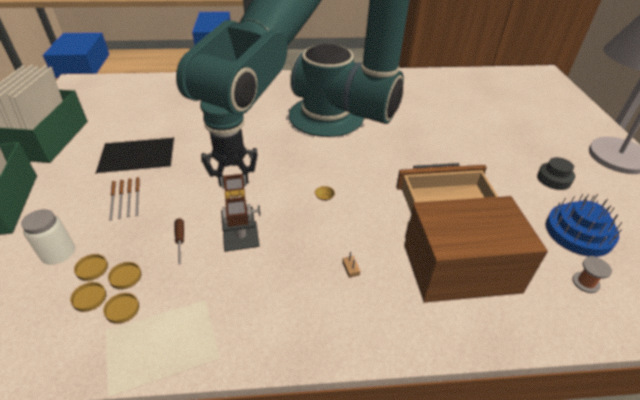

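The wrist view shows the lid knuckle centred between the case knuckles: its centre is at 370 against 368 for the case. The shading rows match, the apparent scale is equal (9.3 px/mm) and there is no contact force. The bystanders look where they were. I'll hand in.

Run:
```python
from h import *
print(r.close_job()); s=readout.state(); print(s["time"],s["tcp_pos"],s["ft_force"],s["grip_width"])
```

```text
the job is handed in; nothing more can be done
None
the job is handed in; nothing more can be done
```

I pulled the upper drawer out to its stop, lifted the lid from it, and brought the lid's knuckle between the case's two knuckles. I then handed the job in at about 20 s with the lid still gripped and held still. The hand-in reports no verdict.

**Drawer:** the force rose to 32 N at the stop, after about 115 mm of travel. I then let go of the handle and lifted clear.

**Last checks before handing in:**
- **Sideways:** in the wrist view the knuckle is centred in the gap within about 0.2 mm.
- **Forward and height:** the shading on the tubes lines up to within about 1 px (0.5 mm). The apparent sizes match, which puts the remaining depth error at about 1 mm.
- **Position against plan:** the tool pose matched the planned one, apart from a 0.8 mm sideways correction I made on purpose from the wrist view.
- **Forces and grip:** the wrist force was about 1 N, so the lid is not pressing on the case. The grip was set to 45 N and closed to 48.4 mm.
- **Loose things on the bench:** the pin block, dish and screwdriver look unmoved in the last scene picture.

**Small disagreements:**
- My measurements of the case's turn ranged from 5.5° to 6.9°, and I used 6.6°. In the last picture the case-knuckle edges hint at a remaining misalignment of up to about 0.04 rad, against the 0.1 allowed.
- The scene camera was too coarse to confirm the fit any more closely.

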